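# Clear the bench board and lay out trays from the nested pile

## Task

Using the scraper block, and never touching the sharp brass offcuts with the fingers, sweep all offcuts off the grey board over its open side into the green trough, and put the scraper back standing on the middle of its rubber mat. Only once the board is swept, lay one tray from the nested pile flat, open side up and squarely on each white card: lift off just the top tray each time, without carrying off the one below with it, and leave the bottom tray standing where it is. Do not disturb the glue, mug or tape.

Things in the scene. Friction and masses are not known exactly. Their poses are not given: they have to be found in the camera images.
- board: fixed bench board. Origin on the bench beneath it; z up, x and y along its edges. Grey flat top 40 mm above the bench, from x -100 to 100 and y -140 to 160 mm, with wooden fences 12 mm high and 10 mm wide along x = -100, x = 100 and y = 160. The side y = -140 is open, without a lip, and leads to the trough
- trough (a point): centre of the floor of the green trough fixed along the board's open side; axes as the board's. Inside 208 (x) x 106 mm (y), floor 4 mm and rim 30 mm above the bench
- mat: fixed black rubber mat, 140 (x) x 80 (y) x 4 mm, home of the scraper. Origin: centre of its underside, on the bench; it lies to the right or the left of the board
- scraper: scraper block standing on its flat sole: steel-shod wooden base 90 (its x) x 42 (its y) x 16 mm high, with a red upright grip rib on top, 60 (x) x 22 (y) mm, from 16 to 48 mm height. Origin: centre of its sole, z up. About 0.22 kg, most of it in the base; its long 90 mm sides are for pushing
- stand: fixed plywood slab, 130 x 90 x 12 mm, on which the tray pile stands; on the other side of the board from the mat. Origin: centre of its underside. Trays nest rim on rim: each sits 12 mm above the one below, with 1.5 mm play all round, its tapered body 26 mm down inside it; fingers reaching more than 12 mm below the top tray's rim also take hold of the next tray
- tray1: stamped metal parts tray, open at the top, bare aluminium, 100 (its x) x 60 (its y) x 38 mm high, 0.1 kg. Origin: centre of its underside, z up. Upper 12 mm: upright rim band, 100 x 60 mm outside, 4 mm thick; below it 2 mm walls taper in to a 73 x 33 mm floor. Bottom one of the pile of four on the stand at the start
- tray2: stamped metal parts tray, open at the top, blue, 100 (its x) x 60 (its y) x 38 mm high, 0.1 kg. Origin: centre of its underside, z up. Upper 12 mm: upright rim band, 100 x 60 mm outside, 4 mm thick; below it 2 mm walls taper in to a 73 x 33 mm floor. Second from the bottom of the pile at the start
- tray3: stamped metal parts tray, open at the top, bare aluminium, 100 (its x) x 60 (its y) x 38 mm high, 0.1 kg. Origin: centre of its underside, z up. Upper 12 mm: upright rim band, 100 x 60 mm outside, 4 mm thick; below it 2 mm walls taper in to a 73 x 33 mm floor. Third from the bottom of the pile at the start
- tray4: stamped metal parts tray, open at the top, blue, 100 (its x) x 60 (its y) x 38 mm high, 0.1 kg. Origin: centre of its underside, z up. Upper 12 mm: upright rim band, 100 x 60 mm outside, 4 mm thick; below it 2 mm walls taper in to a 73 x 33 mm floor. Top one of the pile at the start
- card1: flat white card, 112 (its x) x 72 (its y) mm, under 1 mm thick, taped to the board's grey top: a place for one tray, the tray's length along the card's. Origin: its centre, on the board's top. There are three
- card2: flat white card, 112 (its x) x 72 (its y) mm, under 1 mm thick, taped to the board's grey top: a place for one tray, the tray's length along the card's. Origin: its centre, on the board's top. There are three
- card3: flat white card, 112 (its x) x 72 (its y) mm, under 1 mm thick, taped to the board's grey top: a place for one tray, the tray's length along the card's. Origin: its centre, on the board's top. There are three
- chip1: sharp brass offcut, 22 x 14 x 8 mm, about 18 g, lying loose on the board. Origin: centre of its underside. Three to six offcuts are there (None if absent)
- chip2: sharp brass offcut, 18 x 16 x 8 mm, about 18 g, lying loose on the board. Origin: centre of its underside. Three to six offcuts are there (None if absent)
- chip3: sharp brass offcut, disc 18 across x 8 mm, about 18 g, lying loose on the board. Origin: centre of its underside. Three to six offcuts are there (None if absent)
- chip4: sharp brass offcut, 24 x 12 x 9 mm, about 18 g, lying loose on the board. Origin: centre of its underside. Three to six offcuts are there (None if absent)
- chip5: sharp brass offcut, 16 x 16 x 9 mm, about 18 g, lying loose on the board. Origin: centre of its underside. Three to six offcuts are there (None if absent)
- chip6: sharp brass offcut, disc 18 across x 8 mm, about 18 g, lying loose on the board. Origin: centre of its underside. Three to six offcuts are there (None if absent)
- glue: white glue bottle with a blue label, 52 mm across, 150 mm high. Bystander beyond the board: leave it alone. Origin: centre of its underside
- mug: blue mug, 76 mm across, 90 mm high. Bystander beyond the board: leave it alone. Origin: centre of its underside
- tape: orange roll of tape, 90 mm across, 25 mm high, lying flat. Bystander beyond the board: leave it alone. Origin: centre of its underside
Not all that is in view belongs to the job. Of the things like the scraper, leave any that is pink, purple or turquoise; of the rest the smaller one is meant.

How it is judged:
By the outcome, as a careful person would: the job done as asked, in the order asked, and still so for the second after the job is handed in, with the robot touching nothing.
Of chip1, chip2, chip3, chip4, chip5, chip6 only 3 to 6 are there at a start; the rules pass over those that are not, and their reading is None.
At some moment in a run one of scraper, chip1, chip2, chip3, chip4, chip5, chip6 may be knocked a few centimetres aside while the robot is not near it.
Once in a run the grip may slacken for a moment while it holds something.
It also fails if it takes over 210 s, if anything falls off the work surface, if the arm or the gripper's body presses on something with over 40 N, if the wrist force passes 120 N, or if a joint passes its speed limit or range.

## Robot

A 7-joint arm with a two-finger parallel gripper is mounted at the origin on the work surface. World frame = base frame: x ahead of the robot, y to its left, z up, the work surface at z = 0. Lengths are in m, angles in rad, forces in N, time in s.
With the tool pointing down it reaches from about 0.425 to 0.825 m from the base axis. Payload 3.6 kg.
Tool frame: the origin (TCP) lies at the centre of the arm's flange, where the gripper is bolted on; the fingertips stand 173 mm ahead of it and the grasp point (between the pads) lies 155 mm ahead of it; z points along the fingers, y is the line along which they close (so a half turn about z gives the same grasp; the last joint's range is limited). The gripper opens to 85 mm and grips with 20 to 120 N. Pads are 22 mm wide; open, the fingers measure 114 mm over their backs; the gripper's body (76 mm by 85 mm) begins 54 mm behind the grasp point. The pads swing forward as they close: fully open they stand 13 mm farther back than shut.
Start: joints at [-1.198, 0.615, -0.013, 1.423, 0.008, 1.103, -0.04], TCP at [0.252, 0.599, 0.405] pointing down, gripper open.
Joint ranges: [-3.12, 3.12], [-0.3, 2.06], [-1.34, 1.32], [0.26, 2.42], [-1.36, 4.5], [0.01, 1.98], [-2.84, 2.84]. Speed limits (rad/s): [2.79, 2.79, 3.14, 3.14, 3.14, 3.14, 3.14].

## Interface

Orientations are given as [roll, pitch, yaw] about the fixed x, y, z axes, in that order (R = Rz(yaw) Ry(pitch) Rx(roll)).
In Python, from workcell import readout, imaging, job, regions_of gives the robot as it stands.
- The arm moves only by the shell command python3 -m inch 'ROWS' [FORCE]. ROWS is JSON, a list that holds one entry, the list of rows, each a list of 7 numbers: the turn, a rotation vector about the tool's x, y, z in rad, then the shift along the tool's x, y, z in mm, then the finger opening in mm, from 0 to 85.4. A call has 1 to 8 rows; each row is the pose to reach, as a shift and turn from the pose commanded when the call began, along the tool's axes at that moment; what a row does not reach only later rows make up. A row lasts 1/8 s, in which the tool goes at most 62.5 mm and 10.7 degrees, less where a joint would pass 70% of its speed; a pose out of reach is approached as far as the arm can. A call with a gripper value outside its range is refused whole. The fingers move at their own pace and stop on an object; FORCE is the grip in N (left out, the last holds). Time passes only in rows, so rows that repeat a pose let the fingers close. It gives the time, the measured TCP pose, the force, the opening and the grip force at its end, in the units of the state.
- readout.get_obs(): the state, without advancing time (a new reading comes with each control period).
- imaging.snapshot(name): name is "scene" or "top" or "wrist"; returns the picture (480x640x3 uint8, red, green, blue); there is no depth.
- imaging.get_calibration(name): a dict with "camera_matrix" (3x3 intrinsics, pixels), "pose" (4x4, takes a point from camera to world coordinates); the wrist camera has in their place "tool_from_camera" (4x4, takes a point from camera to tool coordinates, whose origin is the TCP and whose axes are the flange's). Camera axes: x right, y down, z forward; pixel columns grow to the right and rows downward; lengths in m; the calibration is good to about 2 mm. A picture is of the moment at which its call begins: read the wrist's pose just before it. get_calibration takes no time and is no camera call.
- job.finish_job(): hands the job in; it is judged then, once.
Trained networks look in the newest picture that a camera, given by its name, has taken for a name from the list of things; names that differ only in an ending like _2 or _b are one class to them, and where a whole thing is asked for, a point or a joint stands for the part that bears it (a point fixed in the world has none). Each returns a list of dicts, best first, with "confidence" (0 to 1); they miss things now and then, are a little off and sometimes report something else, mostly with a low value. They report only what shows in the picture. A call takes as long as a camera call. They do not tell look-alikes from the thing itself.
- regions_of(target, camera): "pixels" (480x640 bool, what is visible of it) and "extent" ([left, top, right, bottom] in pixels, round what is visible of it).
The state is a dict: "time_s": time; "joint_positions": joint angles; "joint_velocities": joint speeds; "tau": joint torques, N m; "ee_pos": TCP position; "eef_rot": TCP orientation; "contact_force": force on the tool from outside, world axes, zero at the start; "torque": the same for the moment, N m; "gripper_width": finger opening in m; "grasp_force": force on a finger pad.
Only numpy, scipy, OpenCV 4.12 (cv2) and the standard library are available. Lean on these libraries where they do the work, as an engineer would, in place of code of your own. Each camera call takes 0.05 s, during which the arm holds its last target. There are 200 camera calls.

## Working session

There is one attempt and no reset: what is moved stays moved. The work goes in short steps, Python scripts to look and compute and a shell command to move; the robot and the scene stay as the last step left them, time stands still between calls to the robot, and variables do not carry over. Pictures are saved under pics/ and viewed, at most 14 in all, crops included, and the job is handed in when it is done.

```bash
mkdir -p pics; ls; python3 - <<'E'
from workcell import readout, imaging, regions_of
import cv2
o=readout.get_obs();print(o)
for n in ("scene","top"):
    im=imaging.snapshot(n);cv2.imwrite(f"pics/{n}0.png",im[:,:,::-1])
    c=imaging.get_calibration(n);print(n,c)
print(imaging.get_calibration("wrist"))
E
```

```text
pics
{'time_s': 0.0, 'joint_positions': array([-1.19849577,  0.61592534, -0.01264188,  1.4249347 ,  0.0080907 ,
        1.1034    , -0.0403749 ]), 'joint_velocities': array([ 3.55503666e-04,  9.69301427e-05, -4.87335110e-04,  9.12602433e-04,
        2.49600062e-04,  7.28816481e-04,  1.83443499e-03]), 'tau': array([ 5.19623263e-04, -4.69209552e+01,  2.59114802e-01, -1.71034563e+01,
        9.91190609e-03,  9.45976790e-03, -5.34413516e-06]), 'ee_pos': array([0.25225061, 0.5987014 , 0.40352165]), 'eef_rot': array([-3.13897500e+00,  1.57617505e-05,  2.74290064e+00]), 'contact_force': array([ 0.78214445, -0.36041945, -0.07835029]), 'torque': array([0.0159997 , 0.0451407 , 0.00151963]), 'grasp_force': 0.0, 'gripper_width': 0.08542531960964334}
scene {'camera_matrix': array([[457.01338331,   0.        , 325.728867  ],
       [  0.        , 457.01338331, 241.68417905],
       [  0.        ,   0.        ,   1.        ]]), 'pose': array([[-0.53678937,  0.55335344, -0.63691219,  1.21666061],
       [ 0.84371419,  0.35373493, -0.40375483,  0.41911066],
       [ 0.00187897, -0.75410316, -0.656753
[... 346 characters left out ...]
,  0.00590617, -0.00514209,  0.01309602],
       [ 0.00463142, -0.08344254, -0.99650183,  1.03872286],
       [ 0.        ,  0.        ,  0.        ,  1.        ]])}
{'camera_matrix': array([[420.43297122,   0.        , 319.42735787],
       [  0.        , 420.43297122, 242.70067838],
       [  0.        ,   0.        ,   1.        ]]), 'tool_from_camera': array([[-4.60686875e-04, -9.46572957e-01, -3.22489419e-01,
         8.24250566e-02],
       [ 9.99999779e-01, -2.81637783e-04, -6.01868008e-04,
        -1.26923667e-03],
       [ 4.78886775e-04, -3.22489625e-01,  9.46572877e-01,
         3.20683223e-02],
       [ 0.00000000e+00,  0.00000000e+00,  0.00000000e+00,
         1.00000000e+00]])}
```

View pics/top0.png

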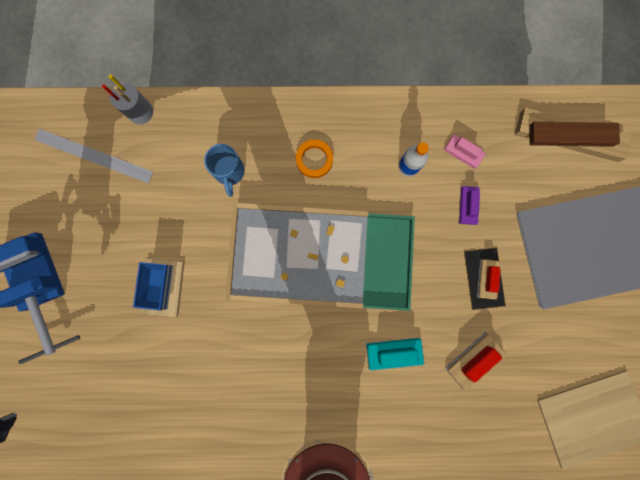

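View pics/scene0.png

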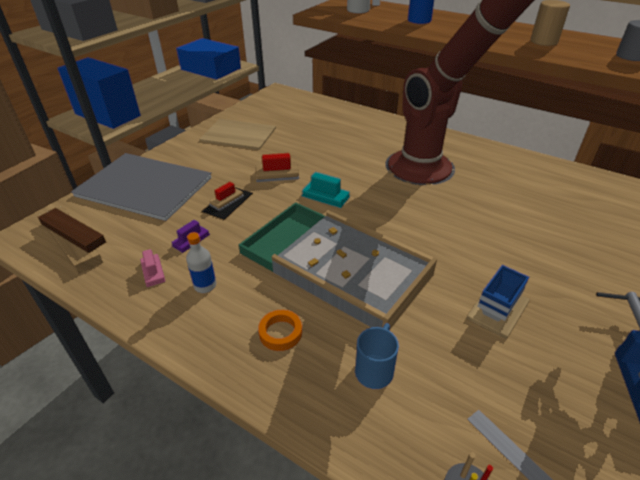

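The top view shows the board around px (300,255) with its open side facing right and the trough at (389,261). The scraper is on its mat at (487,279), and the tray pile is at (155,287). There are 6 chips. The look-alikes are turquoise, purple, pink, and a larger red one at (478,362).

```bash
cat > h.py <<'E'
import numpy as np, cv2
from workcell import readout, imaging, regions_of
from scipy.spatial.transform import Rotation as R
def cam(n,obs=None):
    c=imaging.get_calibration(n);K=c["camera_matrix"]
    if n!="wrist": return K,c["pose"]
    o=obs or readout.get_obs();T=np.eye(4);T[:3,:3]=R.from_euler('xyz',o["eef_rot"]).as_matrix();T[:3,3]=o["ee_pos"]
    return K,T@c["tool_from_camera"]
def px2w(uv,z,KT):
    K,T=KT;uv=np.atleast_2d(np.asarray(uv,float));d=np.c_[uv,np.ones(len(uv))]@np.linalg.inv(K).T@T[:3,:3].T
    return T[:3,3]+d*((z-T[2,3])/d[:,2])[:,None]
def w2px(p,KT):
    K,T=KT;q=(np.atleast_2d(p)-T[:3,3])@T[:3,:3]@K.T;return q[:,:2]/q[:,2:]
def rect(mask,z,KT):
    "min-area rect of mask projected on plane z: centre, dims(mm), long-axis yaw deg"
    ys,xs=np.nonzero(mask);P=px2w(np.c_[xs,ys],z,KT)[:,:2].astype(np.float32)
    (c,s,a)=cv2.minAreaRect(P*1000)
    if s[0]<s[1]: s=(s[1],s[0]);a+=90
    return np.round(c,1),np.round(s,1),round((a+90)%180-90,1)
def look(n):
    o=readout.get_obs();im=imaging.snapshot(n);return im,cam(n,o)
E
python3 - <<'E'
from h import *
im,KT=look("top")
for n,z in [("board",.046),("trough",.03),("mat",.004),("scraper",.016),("stand",.012),("tray4",.086),("card1",.04),("chip1",.046),("glue",0),("mug",0),("tape",.0125)]:
    for r in regions_of(n,"top")[:9]:
        print(n,round(r["confidence"],2),np.round(r["extent"]),*rect(r["pixels"],z,KT))
E
```

```text
board 0.71 [226. 203. 414. 310.] [527.9   8.9] [424.4 225.3] 86.7
trough 0.79 [225. 198. 417. 313.] [528.6   8.8] [430.1 228.4] 85.9
mat 0.84 [465. 246. 505. 308.] [ 475.5 -379. ] [140.   80.3] 5.9
mat 0.41 [226. 203. 414. 314.] [531.1   7.7] [439.3 232.3] 85.9
scraper 0.94 [442. 136. 487. 167.] [ 780.4 -338.4] [90.4 53.4] 57.7
scraper 0.89 [446. 329. 503. 390.] [ 285.3 -346.5] [133.5  73.5] -50.8
scraper 0.6 [459. 189. 481. 225.] [ 648.4 -345.1] [89.6 47.6] -2.1
scraper 0.56 [365. 335. 423. 369.] [ 303.2 -160.8] [129.2  63.5] -84.2
stand 0.78 [140. 257. 180. 320.] [459.5 381.9] [129.3  90.3] -5.3
tray4 0.64 [134. 260. 165. 311.] [463.4 380.7] [99.9 65.9] -6.5
tray4 0.55 [166. 265. 168. 271.] [498.5 342.3] [6.5 2.2] 1.3
tray4 0.51 [224. 201. 410. 309.] [525.9   8.2] [405.  215.3] 86.2
tray4 0.4 [467. 250. 506. 307.] [ 475.  -347.9] [129.3  74.8] 6.0
card1 0.95 [285. 216. 322. 268.] [558.4  48.5] [112.8  73.4] -3.0
card1 0.7 [242. 226. 279. 277.] [539.6 147.7] [111.6  71.8] -4.8
card1 0.57 [327. 219. 362. 270.] [553.2 -44.7] [109.5  71.4] -6.1
card1 0.52 [340. 259. 350. 262.] [521.4 -46.4] [14.6 14.6] -45.5
chip1 0.63 [324. 222. 334. 239.] [587.3 -13. ] [21.9 13.8] -18.8
chip1 0.63 [336. 280. 344. 288.] [466.7 -34.2] [18.2 15.2] 63.1
chip1 0.52 [282. 274. 288. 279.] [483.3  91.7] [13.6 13.6] 89.6
chip1 0.41 [289. 231. 295. 237.] [581.4  71.2] [13.8 13.7] -0.3
chip1 0.4 [308. 254. 320. 262.] [528.4  26.8] [20.5 13.7] 89.7
glue 0.71 [398. 145. 428. 177.] [ 767.3 -220.7] [93.4 56.8] -45.2
mug 0.68 [204. 144. 246. 196.] [748.1 235.5] [127.3  77.8] 37.8
tape 0.93 [293. 144. 337. 178.] [763.7  22.6] [93.1 91.3] -0.3
tape 0.21 [468. 246. 502. 307.] [ 475.9 -375.6] [138.3  79.7] 5.9
```

```bash
cat >> h.py <<'E'
def go(*targets):
    "each target x,y,z (m, TCP), yaw(deg), tool down: print turn+shift rows from present pose"
    o=readout.get_obs();R0=R.from_euler('xyz',o["eef_rot"])
    for x,y,z,yw in targets:
        rt=(R0.inv()*R.from_euler('xyz',[180,0,yw],degrees=True)).as_rotvec()
        s=R0.inv().apply(np.array([x,y,z])-o["ee_pos"])*1000
        print(np.round(rt,3).tolist(),np.round(s,1).tolist())
E
python3 -c "
from h import *
go((.55,.15,.42,80),(.475,-.379,.38,5))"
```

```text
[-0.0, -0.0, 1.347] [-448.6, -298.2, -15.3]
[-0.0, 0.0, 2.656] [-584.9, -814.8, 24.7]
```

```bash
python3 -m inch '[[[0,0,1.347,-448.6,-298.2,-15,85],[0,0,1.347,-448.6,-298.2,-15,85],[0,0,1.347,-448.6,-298.2,-15,85],[0,0,1.347,-448.6,-298.2,-15,85],[0,0,1.347,-448.6,-298.2,-15,85],[0,0,1.347,-448.6,-298.2,-15,85],[0,0,1.347,-448.6,-298.2,-15,85],[0,0,1.347,-448.6,-298.2,-15,85]]]'; python3 -c "
from h import *
go((.475,-.379,.38,5))"
```

```text
time_s: 1.7
ee_pos: [0.5293, 0.181, 0.419]
eef_rot: [3.141, -0.001, 1.395]
contact_force: [1.4, 0.8, -0.3]
gripper_width: 0.0847
grasp_force: 0.0
[0.0, -0.001, 1.307] [-560.9, 44.6, 38.7]
```

```bash
python3 -m inch '[[[0,0,1.307,-561,44.6,38.7,85],[0,0,1.307,-561,44.6,38.7,85],[0,0,1.307,-561,44.6,38.7,85],[0,0,1.307,-561,44.6,38.7,85],[0,0,1.307,-561,44.6,38.7,85],[0,0,1.307,-561,44.6,38.7,85],[0,0,1.307,-561,44.6,38.7,85],[0,0,1.307,-561,44.6,38.7,85]]]'; python3 -c "
from h import *
go((.475,-.379,.38,5))"
```

```text
time_s: 2.7
ee_pos: [0.4812, -0.3155, 0.3842]
eef_rot: [3.142, -0.001, 0.089]
contact_force: [1.0, 0.6, -1.2]
gripper_width: 0.085
grasp_force: 0.0
[0.0, -0.001, 0.002] [-11.8, 62.7, 4.2]
```

```bash
python3 -m inch '[[[0,0,0,-12,62.7,4,85],[0,0,0,-12,62.7,4,85],[0,0,0,-12,62.7,4,85]]]'; python3 - <<'E'
from h import *
im,KT=look("wrist");cv2.imwrite("pics/w1.png",im[:,:,::-1])
for n,z in [("mat",.004),("scraper",.016)]:
    for r in regions_of(n,"wrist")[:3]: print(n,round(r["confidence"],2),np.round(r["extent"]),*rect(r["pixels"],z,KT))
h=cv2.cvtColor(im,cv2.COLOR_RGB2HSV);red=((h[...,0]<6)|(h[...,0]>174))&(h[...,1]>170)&(h[...,2]>150)
n,l,s,c=cv2.connectedComponentsWithStats(red.astype(np.uint8))
for i in range(1,n):
    if s[i,4]>300: print(s[i],*rect(l==i,.048,KT))
E
```

```text
time_s: 3.08
ee_pos: [0.4747, -0.3774, 0.38]
eef_rot: [-3.14, -0.0, 0.089]
contact_force: [-0.3, 0.0, -0.3]
gripper_width: 0.0848
grasp_force: 0.0
mat 0.7 [  1.   0. 112. 274.] [ 504.7 -159.9] [222.9  94.4] -4.8
mat 0.68 [270. 114. 375. 280.] [ 477.1 -381.1] [138.9  80.7] 5.2
scraper 0.89 [292. 144. 366. 264.] [ 475.9 -386.5] [92.7 43.8] -6.8
scraper 0.89 [264.   1. 328.  33.] [ 611.6 -348. ] [43.  19.5] -85.0
scraper 0.77 [  2. 327. 147. 418.] [ 294.3 -159.6] [152.9  99.3] -84.9
[ 311  183   41   75 1882] [ 473.6 -387.2] [56.3 19.2] -7.4
[ 219  407   94   61 2319] [ 267.5 -348.2] [86.6 27.6] -50.4
```

View pics/w1.png

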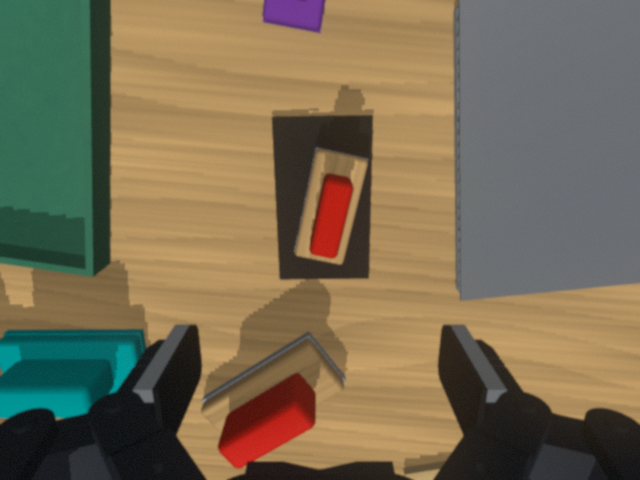

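The scraper lies at (475,-387) mm with yaw −7°. The open fingertips in this view are about 162 mm ahead of the flange, so the 173 mm figure is for shut fingers.

```bash
python3 -c "
from h import *
go((.4745,-.3868,.25,-7),(.4745,-.3868,.196,-7))"
```

```text
[-0.002, -0.001, 0.215] [-2.3, 11.1, 130.3]
[-0.002, -0.001, 0.215] [-2.4, 11.2, 184.3]
```

```bash
python3 -m inch '[[[0,0,0.213,-2,9.5,70,60],[0,0,0.213,-2,9.5,130,60],[0,0,0.213,-2,9.5,160,60],[0,0,0.213,-2,9.5,184,60],[0,0,0.213,-2,9.5,184,60],[0,0,0.213,-2,9.5,184,15],[0,0,0.213,-2,9.5,184,15],[0,0,0.213,-2,9.5,184,15]]]' 90;  python3 -m inch '[[[0,0,0,0,0,0,15],[0,0,0,0,0,0,15],[0,0,0,0,0,-20,15],[0,0,0,0,0,-100,15],[0,0,0,0,0,-100,15],[0,0,0,0,0,-100,15]]]'; python3 - <<'E'
from h import *
im,KT=look("wrist");cv2.imwrite("pics/w2.png",im[:,:,::-1])
im,KT=look("top")
for n,z in [("chip1",.046)]:
    for r in regions_of(n,"top")[:9]:
        print(n,round(r["confidence"],2),np.round(r["extent"]),*rect(r["pixels"],z,KT))
h=cv2.cvtColor(im,cv2.COLOR_RGB2HSV);b=(h[...,0]>15)&(h[...,0]<26)&(h[...,1]>150)&(h[...,2]>130);b[:210]=0;b[305:]=0;b[:,:236]=0;b[:,412:]=0
n,l,s,c=cv2.connectedComponentsWithStats(b.astype(np.uint8))
for i in range(1,n):
    if s[i,4]>12: print(s[i],*rect(l==i,.048,KT))
# board: grey/green boundary, fence edges
print(im[250,225:245].tolist());print(im[250,355:420:3].tolist())
E
```

```text
time_s: 4.22
ee_pos: [0.474, -0.3872, 0.1982]
eef_rot: [3.142, -0.003, -0.124]
contact_force: [0.0, 1.4, 6.7]
gripper_width: 0.0207
grasp_force: 89.6
time_s: 4.97
ee_pos: [0.4732, -0.3875, 0.2979]
eef_rot: [3.14, -0.002, -0.124]
contact_force: [-0.4, 0.2, -3.3]
gripper_width: 0.0202
grasp_force: 88.8
chip1 0.51 [324. 221. 334. 236.] [587.3 -13. ] [24.8 18.1] -18.7
chip1 0.44 [339. 280. 345. 288.] [466.7 -35.3] [18.2 18.1] 89.5
chip1 0.41 [304. 253. 317. 262.] [528.4  30.2] [22.8 13.7] 89.7
chip1 0.4 [291. 231. 295. 236.] [581.4  71.2] [13.8 13.8] -0.3
chip1 0.38 [283. 275. 288. 279.] [483.3  91.7] [9.1 9.1] 89.6
[327 226   6   9  36] [588.  -13.3] [18.2  9.4] -18.8
[291 230   6   7  30] [582.  70.] [12.3 11.6] -18.8
[309 254   9   5  32] [528.7  25.9] [19.4  7.9] 71.2
[342 257   6   6  28] [521. -46.] [11.3 11.2] -45.5
[282 273   6   7  33] [483.3  90.5] [13.6 11.3] 0.0
[337 280   7   7  37] [467.  -35.3] [14.3 12.1] 71.3
[[176, 146, 99], [177, 147, 100], [177, 147, 101], [177, 147, 100], [176, 145, 99], [175, 144, 98], [175, 145, 99], [172, 141, 96], [145, 118, 80], [111, 97, 79], [132, 132, 132], [142, 144, 147], [144, 146, 148], [143, 146, 149], [144, 146, 148], [143, 145, 147], [142, 143, 145], [140, 142, 145], [142, 144, 146], [157, 156, 156]]
[[155, 149, 144], [150, 144, 141], [110, 112, 114], [107, 112, 113], [48, 94, 73], [48, 93, 74], [61, 118, 93], [65, 124, 99], [65, 125, 99], [63, 124, 98], [65, 127, 100], [63, 124, 98], [65, 124, 98], [65, 124, 98], [66, 125, 100], [65, 124, 99], [64, 124, 98], [64, 124, 97], [29, 60, 47], [79, 124, 98], [174, 143, 98], [175, 145, 97]]
```

View pics/w2.png

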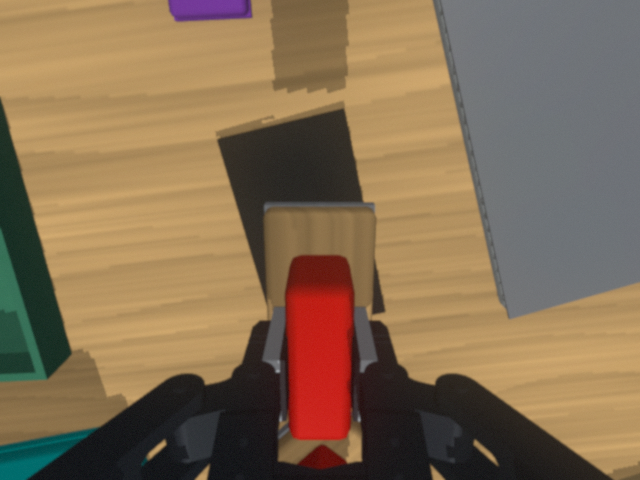

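```bash
python3 - <<'E'
from h import *
im=cv2.imread("pics/top0.png");KT=cam("top")
c=np.array([.5303,.0508]);a=np.radians(-3.6);Rm=np.array([[np.cos(a),-np.sin(a)],[np.sin(a),np.cos(a)]])
def poly(pts,z,col,im):
    w=[[*(c+Rm@(np.array(p)/1000)),z] for p in pts];q=((w2px(w,KT)-[215,190])*4+2).astype(int);cv2.polylines(im,[q],True,col,1)
cr=cv2.resize(im[190:330,215:415],None,fx=4,fy=4,interpolation=cv2.INTER_CUBIC)
poly([(-100,-140),(100,-140),(100,160),(-100,160)],.04,(0,255,0),cr)
poly([(-110,-140),(110,-140),(110,170),(-110,170)],.052,(0,0,255),cr)
poly([(-104,-144),(104,-144),(104,-250),(-104,-250)],.03,(255,0,255),cr)
cv2.imwrite("pics/ov.png",cr)
KW=None
o=readout.get_obs();KW=cam("wrist",o);T=np.eye(4);T[:3,:3]=R.from_euler('xyz',o["eef_rot"]).as_matrix();T[:3,3]=o["ee_pos"]
z=o["ee_pos"][2]-.194+.048
P=px2w([[319,257],[319,438],[288,350],[352,350]],z,KW);print(np.round(((P-T[:3,3])@T[:3,:3])*1000,1))
P=px2w([[320,206],[266,220],[374,220]],z-.032,KW);print(np.round(((P-T[:3,3])@T[:3,:3])*1000,1))
E
```

```text
[[ 40.2   1.3 145.9]
 [-25.7   1.3 146.1]
 [  9.   -8.4 146. ]
 [  9.   11.6 145.9]]
[[ 47.4   1.7 177.8]
 [ 42.3 -17.8 177.9]
 [ 42.3  21.1 177.8]]
```

View pics/ov.png

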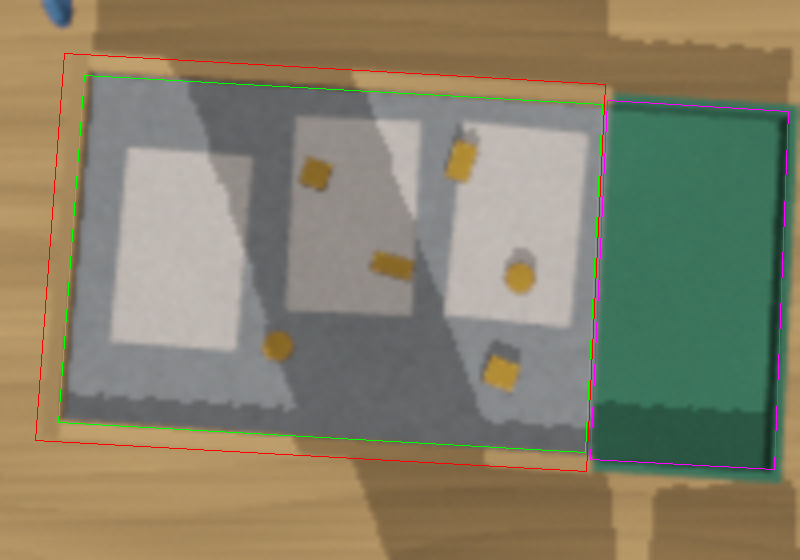

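The model outline sits on the board to within about 2 mm: centre (530,51), yaw −3.6°. Six chips show in the view. Next I plan three lanes.

```bash
cat >> h.py <<'E'
BC=np.array([.5303,.0508]);BY=-3.6;_a=np.radians(BY);BR=np.array([[np.cos(_a),-np.sin(_a)],[np.sin(_a),np.cos(_a)]])
def b2w(x,y): return BC+BR@(np.array([x,y])/1000)
def w2b(p): return (BR.T@(np.asarray(p)[:2]-BC))*1000
E
python3 -c "
from h import *
go((*b2w(46,129),.29,BY),(*b2w(46,129),.236,BY))"
```

```text
[-0.003, 0.003, -0.061] [40.8, -572.4, 5.9]
[-0.003, 0.003, -0.061] [41.0, -572.2, 59.9]
```

```bash
python3 -m inch '[[[0,0,-0.061,41,-60,0,15],[0,0,-0.061,41,-120,0,15],[0,0,-0.061,41,-180,0,15],[0,0,-0.061,41,-240,0,15],[0,0,-0.061,41,-300,0,15],[0,0,-0.061,41,-360,0,15],[0,0,-0.061,41,-420,0,15],[0,0,-0.061,41,-470,0,15]]]';python3 -m inch '[[[0,0,0,0,-50,4,15],[0,0,0,0,-90,6,15],[0,0,0,0,-102,6,15],[0,0,0,0,-102,6,15]]]'; python3 -c "
from h import *
go((*b2w(46,129),.236,BY))
im,KT=look('wrist');cv2.imwrite('pics/w3.png',im[:,:,::-1])"
```

```text
time_s: 6.12
ee_pos: [0.5717, 0.0773, 0.2942]
eef_rot: [-3.142, 0.004, -0.061]
contact_force: [0.3, -0.9, -2.8]
gripper_width: 0.0206
grasp_force: 88.8
time_s: 6.62
ee_pos: [0.5782, 0.1762, 0.2889]
eef_rot: [3.14, 0.002, -0.062]
contact_force: [-1.1, -0.8, -3.1]
gripper_width: 0.0207
grasp_force: 88.8
[0.002, 0.002, 0.001] [6.2, -0.9, 52.9]
```

View pics/w3.png

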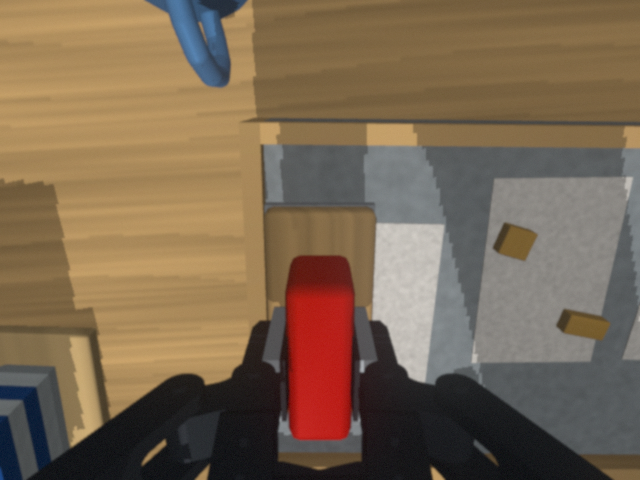

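```bash
python3 -m inch '[[[0,0,0,5,-1,25,15],[0,0,0,5,-1,45,15],[0,0,0,5,-1,53,15],[0,0,0,5,-1,53,15],[0,0,0,5,15,53,15],[0,0,0,5,35,53,15],[0,0,0,5,55,53,15],[0,0,0,5,75,53,15]]]'; python3 -c "
from h import *
o=readout.get_obs();print(w2b(o['ee_pos']))"; python3 -m inch '[[[0,0,0,0,20,0,15],[0,0,0,0,40,0,15],[0,0,0,0,60,0,15],[0,0,0,0,80,0,15],[0,0,0,0,100,0,15],[0,0,0,0,120,0,15],[0,0,0,0,140,0,15],[0,0,0,0,160,0,15]]]';  python3 -c "
from h import *
o=readout.get_obs();print(w2b(o['ee_pos']))
go((*b2w(46,-170),.236,BY))"
```

```text
time_s: 7.68
ee_pos: [0.5788, 0.0984, 0.2377]
eef_rot: [3.141, -0.0, -0.065]
contact_force: [-0.7, 1.1, -2.1]
gripper_width: 0.0204
grasp_force: 88.8
[45.41403559 50.51045022]
time_s: 8.68
ee_pos: [0.5687, -0.0604, 0.2373]
eef_rot: [3.142, 0.0, -0.063]
contact_force: [-0.1, 0.5, -2.5]
gripper_width: 0.0203
grasp_force: 88.8
[  45.34228385 -108.58723629]
[0.0, 0.0, -0.0] [0.7, 61.4, 1.3]
```

```bash
python3 -m inch '[[[0,0,0,0,22,1,15],[0,0,0,0,44,1,15],[0,0,0,0,62,1,15],[0,0,0,0,62,1,15],[0,0,0,0,62,-45,15],[0,0,0,-40,22,-45,15],[0,0,0,-80,-38,-45,15],[0,0,0,-100,-98,-45,15]]]';  python3 -m inch '[[[0,0,0,0,-60,0,15],[0,0,0,0,-120,0,15],[0,0,0,0,-139,0,15],[0,0,0,0,-139,0,15],[0,0,0,0,-139,0,15]]]'; python3 -c "
from h import *
o=readout.get_obs();print(w2b(o['ee_pos']))
go((*b2w(-54,129),.236,BY))
im,KT=look('top');cv2.imwrite('pics/t1.png',cv2.resize(im[190:330,215:415,::-1],None,fx=4,fy=4))"
```

```text
time_s: 9.68
ee_pos: [0.4765, 0.0373, 0.2825]
eef_rot: [-3.14, 0.001, -0.064]
contact_force: [1.8, 0.6, -2.6]
gripper_width: 0.0209
grasp_force: 88.9
time_s: 10.3
ee_pos: [0.4868, 0.1722, 0.2825]
eef_rot: [3.14, -0.0, -0.066]
contact_force: [-0.0, -1.4, -2.5]
gripper_width: 0.0207
grasp_force: 88.9
[-51.03463879 118.44084456]
[0.001, -0.0, -0.003] [-3.0, -10.6, 46.5]
```

View pics/t1.png

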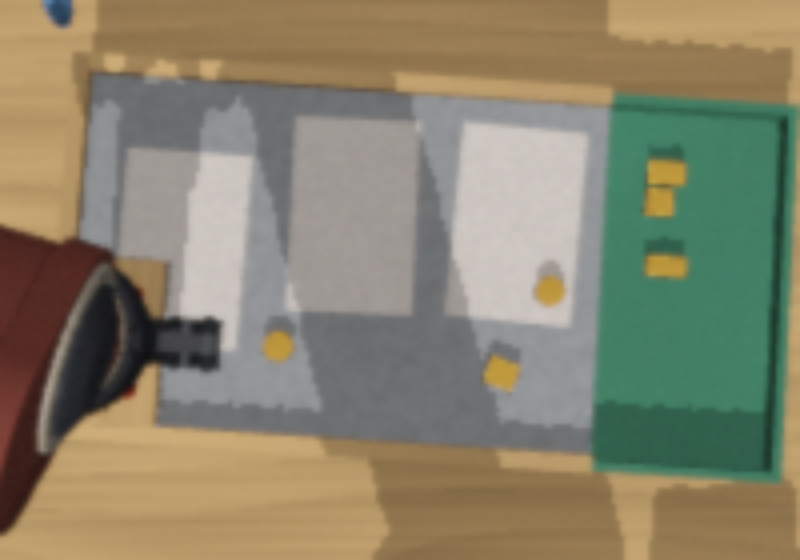

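Three chips are in the trough. Three remain, at crop px (278,346), (502,372) and (549,290). I'll sweep lane 2 next.

```bash
python3 -m inch '[[[0,0,0,-2,-10,25,15],[0,0,0,-2,-10,46,15],[0,0,0,-2,-10,46,15],[0,0,0,-2,10,46,15],[0,0,0,-2,30,46,15],[0,0,0,-2,50,46,15],[0,0,0,-2,70,46,15],[0,0,0,-2,90,46,15]]]';  python3 -m inch '[[[0,0,0,0,20,0,15],[0,0,0,0,40,0,15],[0,0,0,0,60,0,15],[0,0,0,0,80,0,15],[0,0,0,0,100,0,15],[0,0,0,0,120,0,15],[0,0,0,0,140,0,15],[0,0,0,0,160,0,15]]]';  python3 -c "
from h import *
o=readout.get_obs();print(w2b(o['ee_pos']))
go((*b2w(-54,-170),.236,BY))"
```

```text
time_s: 11.35
ee_pos: [0.4803, 0.083, 0.2374]
eef_rot: [-3.141, -0.004, -0.066]
contact_force: [3.2, 1.8, -2.2]
gripper_width: 0.0204
grasp_force: 90.8
time_s: 12.35
ee_pos: [0.4692, -0.0766, 0.2371]
eef_rot: [-3.141, -0.002, -0.066]
contact_force: [2.7, 1.9, -1.9]
gripper_width: 0.0207
grasp_force: 90.8
[ -52.96290357 -130.98652409]
[-0.001, -0.002, -0.003] [-0.9, 39.0, 1.1]
```

Finish lane 2, then the middle lane.

```bash
python3 -m inch '[[[0,0,0,0,20,1,15],[0,0,0,0,39,1,15],[0,0,0,0,39,1,15],[0,0,0,0,39,-45,15],[0,0,0,20,-20,-45,15],[0,0,0,50,-80,-45,15],[0,0,0,50,-140,-45,15],[0,0,0,50,-200,-45,15]]]';  python3 -m inch '[[[0,0,0,0,-50,0,15],[0,0,0,0,-50,0,15],[0,0,0,0,-50,0,15]]]'; python3 -c "
from h import *
o=readout.get_obs();print(w2b(o['ee_pos']))
go((*b2w(-4,110),.236,BY))
im,KT=look('top');cv2.imwrite('pics/t2.png',cv2.resize(im[190:330,215:415,::-1],None,fx=4,fy=4))"
```

```text
time_s: 13.35
ee_pos: [0.531, 0.1238, 0.2811]
eef_rot: [-3.141, 0.002, -0.063]
contact_force: [0.6, 0.4, -3.6]
gripper_width: 0.0204
grasp_force: 90.8
time_s: 13.72
ee_pos: [0.5339, 0.171, 0.2811]
eef_rot: [3.14, 0.002, -0.063]
contact_force: [0.4, -0.9, -2.6]
gripper_width: 0.0203
grasp_force: 90.6
[ -3.92392944 120.16773224]
[0.001, 0.002, -0.0] [0.0, 10.1, 45.1]
```

View pics/t2.png

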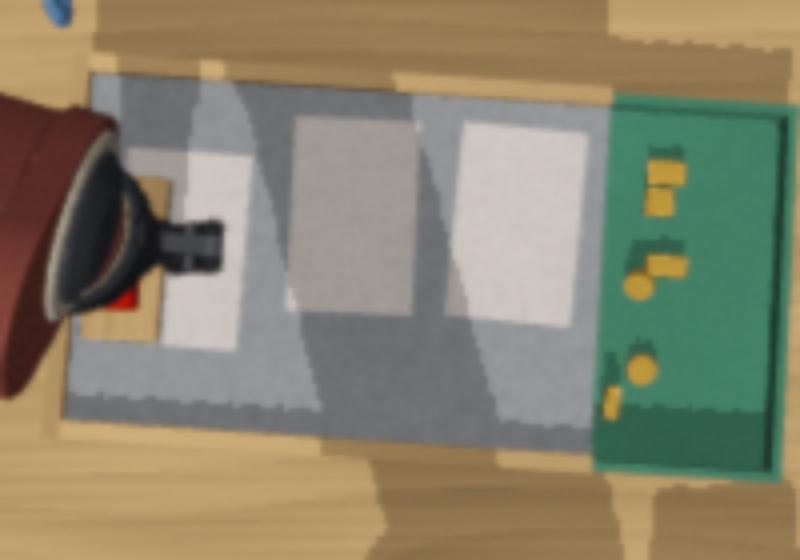

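All six chips are in the trough and the board is clear. I'll return the scraper to the mat.

```bash
python3 -c "
from h import *
go((.472,-.379,.28,5.5))"
```

```text
[0.001, 0.001, -0.161] [-26.4, 551.8, 2.0]
```

```bash
python3 -m inch '[[[0,0,0,-3,60,0,15],[0,0,0,-6,120,0,15],[0,0,0,-9,180,0,15],[0,0,-0.05,-12,240,0,15],[0,0,-0.1,-15,300,0,15],[0,0,-0.161,-20,360,0,15],[0,0,-0.161,-22,420,0,15],[0,0,-0.161,-24,480,0,15]]]';python3 -m inch '[[[0,0,0,0,50,0,15],[0,0,0,0,70,0,15],[0,0,0,0,70,0,15],[0,0,0,0,70,0,15]]]'; python3 - <<'E'
from h import *
go((.472,-.379,.198,5.5))
im,KT=look("wrist");cv2.imwrite("pics/w4.png",im[:,:,::-1])
for r in regions_of("mat","wrist")[:2]: print(round(r["confidence"],2),np.round(r["extent"]),*rect(r["pixels"],.004,KT))
im,KT=look("top")
for r in regions_of("mat","top")[:2]: print(round(r["confidence"],2),np.round(r["extent"]),*rect(r["pixels"],.004,KT))
E
```

```text
time_s: 14.78
ee_pos: [0.4784, -0.3097, 0.2817]
eef_rot: [-3.141, 0.0, 0.094]
contact_force: [1.5, 0.5, -2.4]
gripper_width: 0.0204
grasp_force: 90.8
time_s: 15.28
ee_pos: [0.4867, -0.3753, 0.281]
eef_rot: [-3.139, 0.001, 0.097]
contact_force: [0.4, 1.0, -2.4]
gripper_width: 0.0204
grasp_force: 90.8
[-0.003, 0.001, 0.001] [-14.9, 2.5, 83.0]
0.59 [256. 140. 398. 324.] [ 488.9 -379.9] [115.4  79.3] 5.8
0.89 [468. 250. 506. 309.] [ 475.4 -378.2] [140.5  82.4] 5.9
```

```bash
python3 -m inch '[[[0,0,0,-14.5,2.5,50,15],[0,0,0,-14.5,2.5,70,15],[0,0,0,-14.5,2.5,80,15],[0,0,0,-14.5,2.5,82,15],[0,0,0,-14.5,2.5,82,15],[0,0,0,-14.5,2.5,82,15]]]'; python3 -c "
from h import *
go((.472,-.379,.198,5.5))"
```

```text
time_s: 16.23
ee_pos: [0.474, -0.3801, 0.2002]
eef_rot: [3.14, -0.002, 0.099]
contact_force: [0.7, 2.1, 0.9]
gripper_width: 0.0205
grasp_force: 91.2
[0.001, -0.002, 0.003] [-1.9, -1.3, 2.2]
```

```bash
python3 -m inch '[[[0,0,0,-2,-1,1,15],[0,0,0,-2,-1,1,15],[0,0,0,-2,-1,1,45],[0,0,0,-2,-1,1,45],[0,0,0,-2,-1,1,45],[0,0,0,-2,-1,-60,60],[0,0,0,-2,-1,-120,85],[0,0,0,-2,-1,-180,85]]]'; python3 - <<'E'
from h import *
im,KT=look("wrist");cv2.imwrite("pics/w5.png",im[:,:,::-1])
for n,z in [("mat",.004),("scraper",.016)]:
    for r in regions_of(n,"wrist")[:3]: print(n,round(r["confidence"],2),np.round(r["extent"]),*rect(r["pixels"],z,KT))
h=cv2.cvtColor(im,cv2.COLOR_RGB2HSV);red=((h[...,0]<6)|(h[...,0]>174))&(h[...,1]>170)&(h[...,2]>150)
n,l,s,c=cv2.connectedComponentsWithStats(red.astype(np.uint8))
for i in range(1,n):
    if s[i,4]>300: print(s[i],*rect(l==i,.048,KT))
go((.52,.0,.42,90),(.4634,.3807,.38,174))
E
```

```text
time_s: 17.23
ee_pos: [0.4707, -0.3791, 0.3807]
eef_rot: [-3.141, 0.002, 0.097]
contact_force: [0.1, -0.5, 0.5]
gripper_width: 0.085
grasp_force: 0.0
mat 0.81 [267. 107. 373. 276.] [ 476.9 -381.2] [138.9  79.5] 5.9
scraper 0.96 [  2. 319. 145. 412.] [ 295.6 -161.8] [150.8  97.4] -83.6
scraper 0.8 [294. 147. 350. 260.] [ 472.5 -382.1] [92.1 43. ] 5.5
scraper 0.67 [263.   0. 324.  27.] [ 608.6 -347.7] [43.6 15.7] -84.5
[ 308  180   27   74 1906] [ 470.7 -381.9] [56. 19.] 6.0
[ 215  401   94   61 2348] [ 267.9 -348. ] [86.4 27.4] -50.2
[0.008, 0.0, -1.474] [86.1, -373.6, -38.8]
[0.008, 0.008, -2.94] [66.5, -758.2, -1.1]
```

View pics/w5.png

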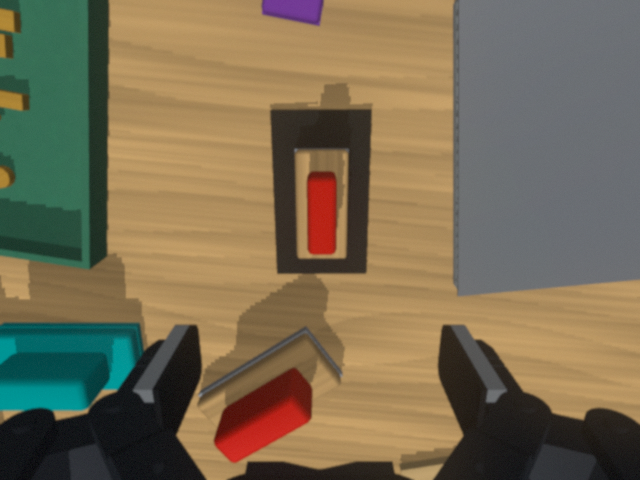

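The scraper stands on the mat within about 4 mm of its middle. Now I'll go to the tray pile.

```bash
python3 -m inch '[[[0,0,-0.18,13,-60,-30,85],[0,0,-0.36,26,-120,-35,85],[0,0,-0.54,39,-180,-38,85],[0,0,-0.72,55,-240,-38,85],[0,0,-0.9,70,-300,-38,85],[0,0,-1.08,86,-370,-38,85],[0,0,-1.26,84,-430,-36,85],[0,0,-1.44,80,-490,-30,85]]]';python3 -c "
from h import *
go((.4634,.3807,.36,174))"
```

```text
time_s: 18.38
ee_pos: [0.5033, 0.1116, 0.4084]
eef_rot: [-3.139, 0.001, 1.544]
contact_force: [0.8, 0.4, -0.3]
gripper_width: 0.085
grasp_force: 0.0
[-0.002, -0.001, -1.493] [268.0, -47.0, 48.3]
```

```bash
python3 -m inch '[[[0,0,-0.18,60,-10,0,85],[0,0,-0.36,120,-20,10,85],[0,0,-0.54,180,-30,20,85],[0,0,-0.72,240,-40,30,85],[0,0,-0.9,268,-47,48,85],[0,0,-1.08,268,-47,48,85],[0,0,-1.26,268,-47,48,85],[0,0,-1.44,268,-47,48,85]]]';python3 -m inch '[[[0,0,-0.05,0,0,0,85],[0,0,-0.05,0,0,0,85]]]'; python3 - <<'E'
from h import *
im,KT=look("wrist");cv2.imwrite("pics/w6.png",im[:,:,::-1])
for n,z in [("stand",.012),("tray4",.086)]:
    for r in regions_of(n,"wrist")[:3]: print(n,round(r["confidence"],2),np.round(r["extent"]),*rect(r["pixels"],z,KT))
h=cv2.cvtColor(im,cv2.COLOR_RGB2HSV);m=(h[...,0]>100)&(h[...,0]<128)&(h[...,1]>120)&(h[...,2]>30)
n,l,s,c=cv2.connectedComponentsWithStats(m.astype(np.uint8))
for i in range(1,n):
    if s[i,4]>300: print(s[i],*rect(l==i,.086,KT))
E
```

```text
time_s: 19.38
ee_pos: [0.4653, 0.3786, 0.3597]
eef_rot: [-3.138, -0.003, 2.984]
contact_force: [0.1, 0.2, 0.7]
gripper_width: 0.0847
grasp_force: 0.0
time_s: 19.62
ee_pos: [0.4655, 0.3784, 0.3602]
eef_rot: [-3.139, -0.003, 3.027]
contact_force: [-0.1, 0.4, -0.5]
gripper_width: 0.0848
grasp_force: 0.0
stand 0.69 [270. 119. 392. 283.] [459.4 384.1] [128.6  90.1] -5.6
tray4 0.74 [288. 155. 376. 159.] [412.7 389.1] [49.5  1.1] 83.4
tray4 0.74 [278. 158. 380. 318.] [463.3 381.7] [100.7  60.4] -5.9
tray4 0.71 [281. 152. 373. 155.] [411.2 386.7] [49.9  2.2] 83.4
[  278   158   102   157 12640] [463.5 381.7] [99.5 58.3] -6.4
[195 460  43  20 584] [632.5 279.5] [30.4 18.3] 83.6
```

View pics/w6.png

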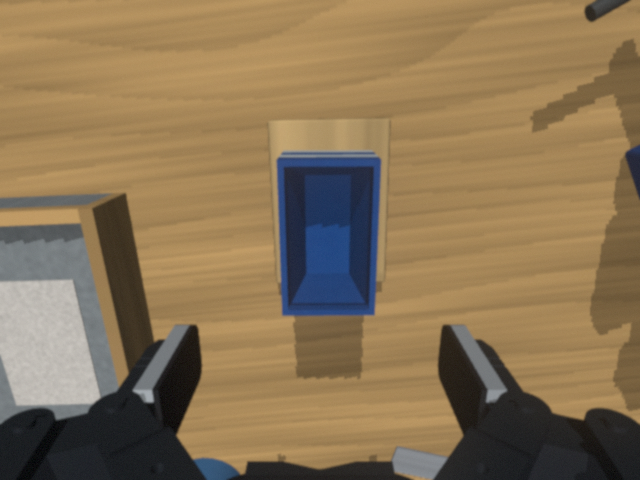

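Tray4's rim is at (463,382) mm, yaw −6°. It fits the 100×60 mm size at the 86 mm height.

```bash
python3 - <<'E'
from h import *
go((.4633,.3817,.30,174),(.4633,.3817,.2455,174))
im,KT=look("top")
for n,z in [("card1",.0405)]:
    for r in regions_of(n,"top")[:5]:
        print(n,round(r["confidence"],2),np.round(r["extent"]),*rect(r["pixels"],z,KT))
h=cv2.cvtColor(im,cv2.COLOR_RGB2HSV)
E
```

```text
[-0.001, -0.001, -0.01] [2.6, 2.7, 61.1]
[-0.001, -0.001, -0.01] [2.5, 2.8, 115.6]
card1 0.86 [325. 219. 360. 270.] [553.3 -44.7] [113.9  71.9] -6.1
card1 0.71 [283. 218. 323. 267.] [558.8  49.2] [114.2  76. ] -3.2
card1 0.59 [246. 225. 278. 278.] [539.2 146.8] [111.9  74.5] -4.9
```

```bash
python3 -m inch '[[[0,0,-0.01,2.5,2.8,40,78],[0,0,-0.01,2.5,2.8,80,78],[0,0,-0.01,2.5,2.8,105,78],[0,0,-0.01,2.5,2.8,115,78],[0,0,-0.01,2.5,2.8,115,78],[0,0,-0.01,2.5,2.8,115,55],[0,0,-0.01,2.5,2.8,115,55],[0,0,-0.01,2.5,2.8,115,55]]]' 60; python3 -c "
from h import *
im,KT=look('wrist');cv2.imwrite('pics/w7.png',im[:,:,::-1])"; python3 -m inch '[[[0,0,0,0,0,0,55],[0,0,0,0,0,-5,55],[0,0,0,0,0,-12,55],[0,0,0,0,0,-24,55],[0,0,0,0,0,-40,55],[0,0,0,0,0,-70,55],[0,0,0,0,0,-90,55],[0,0,0,0,0,-90,55]]]'; python3 - <<'E'
from h import *
im,KT=look("wrist");cv2.imwrite("pics/w7.png",np.vstack([cv2.imread("pics/w7.png")[60:360],im[60:360,:,::-1]]))
E
```

```text
time_s: 20.88
ee_pos: [0.464, 0.3824, 0.2489]
eef_rot: [3.139, 0.002, 3.038]
contact_force: [-0.0, -0.4, 6.8]
gripper_width: 0.058
grasp_force: 64.2
time_s: 21.92
ee_pos: [0.464, 0.3824, 0.3395]
eef_rot: [3.138, 0.004, 3.038]
contact_force: [0.1, 0.0, -1.1]
gripper_width: 0.0574
grasp_force: 64.3
```

View pics/w7.png

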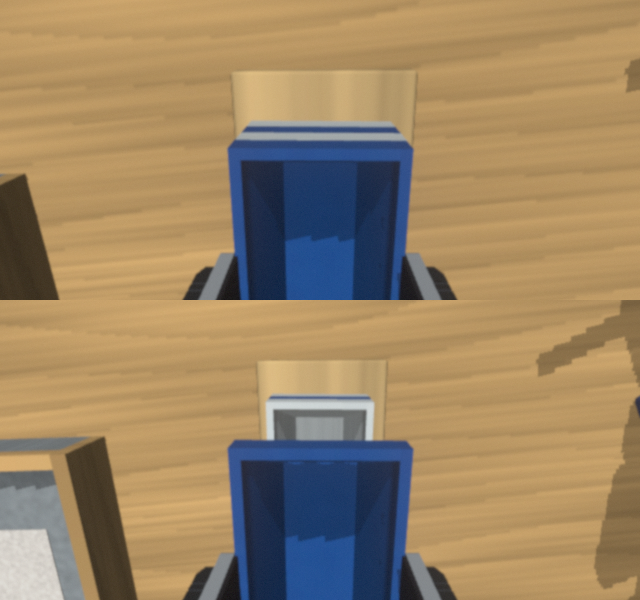

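Only the blue top tray came up, and the aluminium one stayed. Next I take one look at all the cards from above the board.

```bash
python3 - <<'E'
from h import *
o=readout.get_obs();KW=cam("wrist",o);T=np.eye(4);T[:3,:3]=R.from_euler('xyz',o["eef_rot"]).as_matrix();T[:3,3]=o["ee_pos"]
print(np.round(((px2w([[320,200],[229,205],[412,205]],o["ee_pos"][2]-.2009+.038,KW)-T[:3,3])@T[:3,:3])*1000,1))
go((.635,.05,.38,176))
E
```

```text
[[ 52.6  -1.3 162.8]
 [ 51.  -30.3 162.8]
 [ 51.   28.  162.9]]
[0.001, 0.001, -0.034] [-204.9, -312.4, -42.2]
```

```bash
python3 -m inch '[[[0,0,-0.034,-30,-45,-40,55],[0,0,-0.034,-62,-95,-42,55],[0,0,-0.034,-94,-145,-42,55],[0,0,-0.034,-126,-195,-42,55],[0,0,-0.034,-158,-240,-42,55],[0,0,-0.034,-190,-285,-42,55],[0,0,-0.034,-205,-312,-42,55],[0,0,-0.034,-205,-312,-42,55]]]'; python3 -m inch '[[[0,0,0,0,0,0,55],[0,0,0,0,0,0,55]]]';python3 - <<'E'
from h import *
im,KT=look("wrist");cv2.imwrite("pics/w8.png",im[:,:,::-1])
for r in regions_of("card1","wrist")[:5]: print(round(r["confidence"],2),np.round(r["extent"]),*rect(r["pixels"],.0405,KT))
# board edges by net-free check
E
```

```text
time_s: 22.98
ee_pos: [0.6358, 0.046, 0.3772]
eef_rot: [-3.138, -0.002, 3.065]
contact_force: [-1.0, 0.9, -0.1]
gripper_width: 0.0576
grasp_force: 64.8
time_s: 23.22
ee_pos: [0.6346, 0.0526, 0.3786]
eef_rot: [3.14, -0.001, 3.075]
contact_force: [-0.5, 1.1, -1.2]
gripper_width: 0.0579
grasp_force: 64.8
0.74 [252.  22. 362. 193.] [558.6  48.2] [112.1  72.5] -3.4
0.6 [111.  21. 227. 193.] [553.1 -45.5] [112.8  73.9] -6.4
0.57 [392.   3. 514. 156.] [546.3 145.9] [100.7  72.8] -5.0
```

View pics/w8.png

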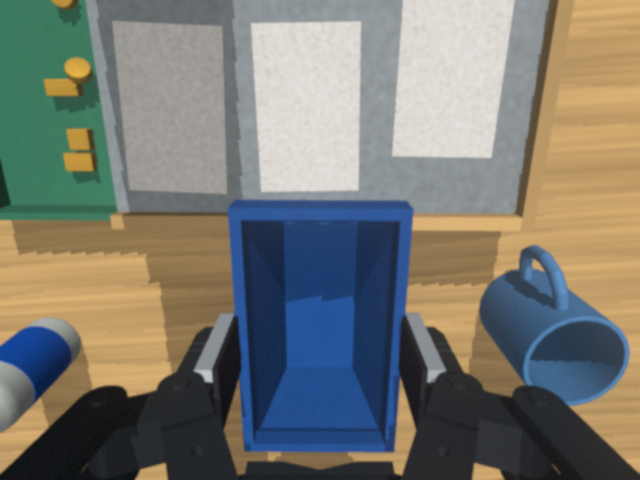

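The wrist and top views agree on the cards to about 1 mm. I'll place the first tray on the card at (553,-45).

```bash
python3 -c "
from h import *
go((.5542,-.045,.30,173.8))"
```

```text
[0.001, -0.0, 0.041] [73.9, -102.3, 78.9]
```

```bash
python3 -m inch '[[[0,0,0.041,30,-40,20,55],[0,0,0.041,60,-80,50,55],[0,0,0.041,74,-102,79,55],[0,0,0.041,74,-102,79,55],[0,0,0.041,74,-102,79,55],[0,0,0.041,74,-102,79,55]]]';python3 -c "
from h import *
go((.5542,-.045,.2425,173.8))"
```

```text
time_s: 24.08
ee_pos: [0.5555, -0.0444, 0.3012]
eef_rot: [3.14, 0.003, 3.034]
contact_force: [0.1, -0.2, -0.0]
gripper_width: 0.0574
grasp_force: 64.8
[0.001, 0.003, 0.0] [1.5, -0.8, 58.7]
```

```bash
python3 -m inch '[[[0,0,0,0.5,0,25,55],[0,0,0,0.5,0,45,55],[0,0,0,0.5,0,54,55],[0,0,0,0.5,0,57,55],[0,0,0,0.5,0,58.5,55],[0,0,0,0.5,0,58.5,55],[0,0,0,0.5,0,58.5,55]]]'; python3 - <<'E'
from h import *
im,KT=look("wrist");cv2.imwrite("pics/w9.png",im[:,:,::-1])
E
```

```text
time_s: 24.95
ee_pos: [0.554, -0.0461, 0.2419]
eef_rot: [-3.142, 0.001, 3.031]
contact_force: [-0.3, -0.2, -1.1]
gripper_width: 0.0581
grasp_force: 64.8
```

```bash
python3 -m inch '[[[0,0,0,0,0,1,55],[0,0,0,0,0,1,55],[0,0,0,0,0,1,55]]]'; python3 -m inch '[[[0,0,0,0,0,1,55],[0,0,0,0,0,1,55]]]'
```

```text
time_s: 25.38
ee_pos: [0.5539, -0.0462, 0.2409]
eef_rot: [-3.142, 0.001, 3.031]
contact_force: [-1.3, 0.7, 4.6]
gripper_width: 0.0582
grasp_force: 65.3
time_s: 25.62
ee_pos: [0.5539, -0.0461, 0.2408]
eef_rot: [-3.141, 0.001, 3.031]
contact_force: [-2.5, -0.1, 10.0]
gripper_width: 0.0576
grasp_force: 66.1
```

```bash
python3 -m inch '[[[0,0,0,0,0,-1,55],[0,0,0,0,0,-1,72],[0,0,0,0,0,-1,72],[0,0,0,0,0,-1,72],[0,0,0,0,0,-20,75],[0,0,0,0,0,-60,78],[0,0,0,0,0,-100,78],[0,0,0,0,0,-100,78]]]'; python3 - <<'E'
from h import *
im,KT=look("wrist");cv2.imwrite("pics/w9.png",im[:,:,::-1])
for r in regions_of("tray4","wrist")[:2]: print(round(r["confidence"],2),np.round(r["extent"]),*rect(r["pixels"],.0785,KT))
im,KT=look("top")
for r in regions_of("tray4","top")[:4]: print(round(r["confidence"],2),np.round(r["extent"]),*rect(r["pixels"],.0785,KT))
go((.4633,.3817,.33,174),(.4633,.3817,.2335,174))
E
```

```text
time_s: 26.62
ee_pos: [0.5548, -0.0461, 0.3425]
eef_rot: [3.141, 0.007, 3.031]
contact_force: [0.0, 0.8, -0.2]
gripper_width: 0.078
grasp_force: 0.0
0.73 [266. 155. 376. 320.] [552.6 -47.6] [100.9  60. ] -6.7
0.86 [135. 261. 168. 309.] [463.5 378.2] [99.3 63.7] -5.9
0.64 [330. 247. 335. 265.] [526.3 -17.7] [39.8 11. ] -0.5
0.61 [169. 282. 171. 296.] [457.2 344.8] [28.5  2.8] -6.9
[-0.0, -0.003, -0.006] [136.6, 415.2, 8.4]
[-0.0, -0.003, -0.006] [136.3, 415.3, 104.9]
```

The first tray lies at (553,-48) with yaw −6.7°, so it is on its card. Back to the pile.

```bash
python3 -m inch '[[[0,0,0,17,52,-15,78],[0,0,0,35,107,-15,78],[0,0,0,53,162,-15,78],[0,0,0,71,217,-15,78],[0,0,0,89,272,-15,78],[0,0,0,107,327,-15,78],[0,0,0,125,380,-5,78],[0,0,0,136,415,0,78]]]'; python3 -m inch '[[[0,0,0,0,0,0,78],[0,0,0,0,0,0,78]]]'; python3 - <<'E'
from h import *
im,KT=look("wrist");cv2.imwrite("pics/w10.png",im[:,:,::-1])
for r in regions_of("tray3","wrist")[:3]: print(round(r["confidence"],2),np.round(r["extent"]),*rect(r["pixels"],.074,KT))
go((.4633,.3817,.2335,174))
E
```

```text
time_s: 27.82
ee_pos: [0.4625, 0.3844, 0.3372]
eef_rot: [-3.14, -0.004, 3.035]
contact_force: [-0.2, -0.8, -1.2]
gripper_width: 0.0781
grasp_force: 0.0
time_s: 28.08
ee_pos: [0.4648, 0.3803, 0.3381]
eef_rot: [-3.138, -0.001, 3.03]
contact_force: [-0.6, -0.0, -1.9]
gripper_width: 0.078
grasp_force: 0.0
0.65 [273. 157. 377. 159.] [412.4 387.4] [54.6  2.2] 83.6
0.47 [280. 154. 282. 160.] [408.4 363.4] [1.7 0.5] 83.6
[-0.002, 0.0, -0.009] [2.4, 2.2, 105.4]
```

```bash
python3 - <<'E'
from h import *
im=cv2.imread("pics/w10.png");KT=cam("wrist")
h=cv2.cvtColor(im,cv2.COLOR_BGR2HSV);m=(h[...,1]<60);m[330:]=0
n,l,s,c=cv2.connectedComponentsWithStats(cv2.morphologyEx(m.astype(np.uint8),cv2.MORPH_OPEN,np.ones((3,3))))
for i in range(1,n):
    if s[i,4]>500: print(s[i],*rect(l==i,.074,KT))
E
```

```text
[  272   159   109   166 17047] [464.8 381.1] [102.3  60.8] -6.5
[  0 200  89  15 962] [422.5 224.2] [52.3  7. ] 85.9
[   0  233   83   97 6884] [467.5 200.6] [63.4 52.3] -6.5
```

```bash
python3 -m inch '[[[0,0,-0.009,1.5,2,40,78],[0,0,-0.009,1.5,2,75,78],[0,0,-0.009,1.5,2,98,78],[0,0,-0.009,1.5,2,105,78],[0,0,-0.009,1.5,2,105,78],[0,0,-0.009,1.5,2,105,55],[0,0,-0.009,1.5,2,105,55],[0,0,-0.009,1.5,2,105,55]]]' 60; python3 -m inch '[[[0,0,0,0,0,0,55],[0,0,0,0,0,-5,55],[0,0,0,0,0,-12,55],[0,0,0,0,0,-24,55],[0,0,0,0,0,-40,55],[0,0,0,0,0,-70,55],[0,0,0,0,0,-110,55],[0,0,0,0,0,-110,55]]]'; python3 - <<'E'
from h import *
im,KT=look("wrist");cv2.imwrite("pics/w11.png",im[:,:,::-1])
o=readout.get_obs();T=np.eye(4);T[:3,:3]=R.from_euler('xyz',o["eef_rot"]).as_matrix();T[:3,3]=o["ee_pos"]
h=cv2.cvtColor(im,cv2.COLOR_RGB2HSV)
m=(h[...,0]>100)&(h[...,0]<128)&(h[...,1]>120);ys,xs=np.nonzero(m);print("blue",m.sum())
n,l,s,c=cv2.connectedComponentsWithStats(m.astype(np.uint8))
print([x.tolist() for x in s[1:] if x[4]>100])
go((*[.5596,.0485],.36,176.8))
E
```

```text
time_s: 29.18
ee_pos: [0.4638, 0.3837, 0.2363]
eef_rot: [3.14, 0.002, 3.039]
contact_force: [-0.4, -2.1, 5.6]
gripper_width: 0.058
grasp_force: 64.1
time_s: 30.18
ee_pos: [0.464, 0.3844, 0.3491]
eef_rot: [3.135, 0.006, 3.04]
contact_force: [-0.2, -0.0, 0.3]
gripper_width: 0.0577
grasp_force: 64.3
blue 2961
[[267, 155, 97, 46, 1245], [293, 170, 47, 30, 1292], [145, 463, 23, 17, 249]]
[0.003, 0.003, -0.046] [-129.8, -323.7, -13.8]
```

View pics/w11.png

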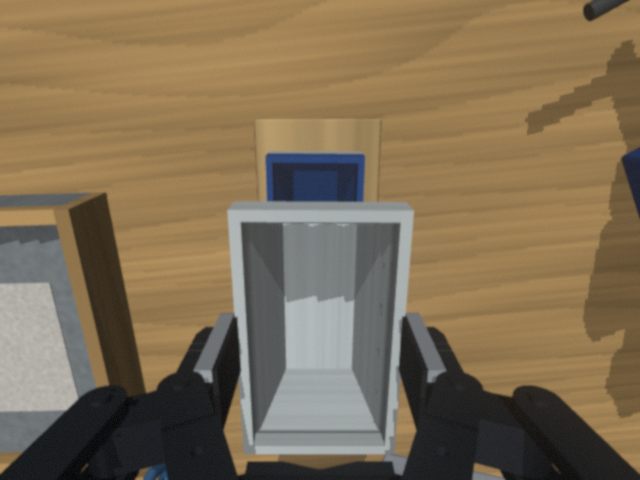

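The aluminium tray is held alone, and the blue one stays on the stand.

```bash
python3 -m inch '[[[0,0,-0.046,-20,-48,0,55],[0,0,-0.046,-42,-105,0,55],[0,0,-0.046,-64,-162,0,55],[0,0,-0.046,-86,-219,0,55],[0,0,-0.046,-108,-276,0,55],[0,0,-0.046,-130,-324,20,55],[0,0,-0.046,-130,-324,45,55],[0,0,-0.046,-130,-324,50,55]]]'; python3 -m inch '[[[0,0,0,0,0,0,55],[0,0,0,0,0,0,55],[0,0,0,0,0,0,55]]]'; python3 -c "
from h import *
go((.5596,.0485,.2425,176.8))"
```

```text
time_s: 31.22
ee_pos: [0.5586, 0.0473, 0.2921]
eef_rot: [-3.141, -0.006, 3.085]
contact_force: [0.8, 1.0, -1.7]
gripper_width: 0.0578
grasp_force: 64.4
time_s: 31.6
ee_pos: [0.5598, 0.0488, 0.2953]
eef_rot: [3.141, 0.002, 3.087]
contact_force: [0.7, -0.0, -0.8]
gripper_width: 0.0577
grasp_force: 64.4
[0.0, 0.002, 0.001] [0.2, -0.3, 52.8]
```

```bash
python3 -m inch '[[[0,0,0,0,0,25,55],[0,0,0,0,0,42,55],[0,0,0,0,0,50,55],[0,0,0,0,0,52,55],[0,0,0,0,0,53,55],[0,0,0,0,0,53,55]]]'; python3 -m inch '[[[0,0,0,0,0,1,55],[0,0,0,0,0,1,55]]]'
```

```text
time_s: 32.35
ee_pos: [0.5599, 0.048, 0.2419]
eef_rot: [3.141, 0.001, 3.086]
contact_force: [-0.2, -0.2, -0.8]
gripper_width: 0.0578
grasp_force: 64.4
time_s: 32.6
ee_pos: [0.5596, 0.048, 0.2406]
eef_rot: [3.142, 0.0, 3.086]
contact_force: [-0.5, 0.9, -0.6]
gripper_width: 0.0576
grasp_force: 64.4
```

```bash
python3 -m inch '[[[0,0,0,0,0,1,55],[0,0,0,0,0,1,55]]]'
```

```text
time_s: 32.85
ee_pos: [0.5596, 0.048, 0.2404]
eef_rot: [-3.141, 0.0, 3.086]
contact_force: [-1.3, 0.0, 5.9]
gripper_width: 0.058
grasp_force: 65.0
```

Contact, so release.

```bash
python3 -m inch '[[[0,0,0,0,0,0,72],[0,0,0,0,0,0,72],[0,0,0,0,0,0,72],[0,0,0,0,0,-20,72],[0,0,0,0,0,-60,78],[0,0,0,0,0,-100,78],[0,0,0,0,0,-100,78]]]'; python3 - <<'E'
from h import *
im,KT=look("wrist");cv2.imwrite("pics/w12.png",im[:,:,::-1])
for r in regions_of("tray3","wrist")[:3]: print(round(r["confidence"],2),np.round(r["extent"]),*rect(r["pixels"],.0785,KT))
go((.4633,.3817,.33,174))
E
```

```text
time_s: 33.72
ee_pos: [0.5607, 0.0482, 0.3427]
eef_rot: [3.14, 0.008, 3.086]
contact_force: [0.7, -0.2, -0.3]
gripper_width: 0.0784
grasp_force: 0.0
0.93 [266. 157. 376. 321.] [558.9  46.3] [100.6  59.6] -3.6
0.56 [ 98. 150. 215. 322.] [553.  -45.7] [101.7  63. ] -6.7
[-0.0, -0.0, 0.049] [114.5, 327.9, 9.3]
```

Both trays are in place: (559,46) and (553,-46). Next is the third tray.

```bash
python3 -m inch '[[[0,0,0.049,17,52,-10,78],[0,0,0.049,36,107,-10,78],[0,0,0.049,55,162,-10,78],[0,0,0.049,75,217,-10,78],[0,0,0.049,95,272,-5,78],[0,0,0.049,114,328,10,78],[0,0,0.049,114,328,10,78],[0,0,0.049,114,328,10,78]]]'; python3 -m inch '[[[0,0,0,0,0,0,78],[0,0,0,0,0,0,78]]]'; python3 - <<'E'
from h import *
im,KT=look("wrist");cv2.imwrite("pics/w13.png",im[:,:,::-1])
h=cv2.cvtColor(im,cv2.COLOR_RGB2HSV);m=(h[...,0]>100)&(h[...,0]<128)&(h[...,1]>120)&(h[...,2]>30)
n,l,s,c=cv2.connectedComponentsWithStats(m.astype(np.uint8))
for i in range(1,n):
    if s[i,4]>300: print(s[i],*rect(l==i,.062,KT))
go((.464,.3817,.2215,174))
E
```

```text
time_s: 34.83
ee_pos: [0.4639, 0.3813, 0.3276]
eef_rot: [-3.138, -0.002, 3.037]
contact_force: [1.1, -1.0, 0.2]
gripper_width: 0.0777
grasp_force: 0.0
time_s: 35.08
ee_pos: [0.465, 0.3804, 0.3295]
eef_rot: [-3.141, 0.0, 3.034]
contact_force: [-0.5, -0.4, 0.3]
gripper_width: 0.0778
grasp_force: 0.0
[  273   160   105   160 13035] [463.8 381.6] [99.3 58.5] -6.3
[-0.0, 0.0, -0.002] [1.0, 1.0, 108.1]
```

```bash
python3 -m inch '[[[0,0,0,1,1,40,78],[0,0,0,1,1,75,78],[0,0,0,1,1,100,78],[0,0,0,1,1,108,78],[0,0,0,1,1,108,78],[0,0,0,1,1,108,55],[0,0,0,1,1,108,55],[0,0,0,1,1,108,55]]]' 60; python3 -m inch '[[[0,0,0,0,0,0,55],[0,0,0,0,0,-5,55],[0,0,0,0,0,-12,55],[0,0,0,0,0,-24,55],[0,0,0,0,0,-40,55],[0,0,0,0,0,-70,55],[0,0,0,0,0,-110,55],[0,0,0,0,0,-110,55]]]'; python3 - <<'E'
from h import *
im,KT=look("wrist");cv2.imwrite("pics/w14.png",im[:,:,::-1])
h=cv2.cvtColor(im,cv2.COLOR_RGB2HSV);m=(h[...,1]<60);m[330:]=0;m[:,:240]=0;m[:,400:]=0
n,l,s,c=cv2.connectedComponentsWithStats(m.astype(np.uint8));print([x.tolist() for x in s[1:] if x[4]>200])
for r in regions_of("stand","wrist")[:1]: print(r["extent"])
go((.5404,.1472,.34,175.1))
E
```

```text
time_s: 36.12
ee_pos: [0.4637, 0.3833, 0.2233]
eef_rot: [3.139, 0.002, 3.037]
contact_force: [-0.6, -1.2, 6.8]
gripper_width: 0.0582
grasp_force: 64.1
time_s: 37.12
ee_pos: [0.464, 0.3838, 0.3361]
eef_rot: [3.135, 0.006, 3.037]
contact_force: [-0.1, -0.4, -1.7]
gripper_width: 0.0582
grasp_force: 64.4
[[240, 153, 160, 51, 4923]]
[0.0, 0.001, -0.019] [-101.6, -226.2, -7.9]
```

```bash
python3 - <<'E'
from h import *
im=cv2.imread("pics/w14.png");KT=cam("wrist");h=cv2.cvtColor(im,cv2.COLOR_BGR2HSV)
for y in (140,156,160,175,190,197): 
    x=np.nonzero((h[y,:,1]<60))[0];x=x[(x>200)&(x<440)];print(y,len(x),x[:1],x[-1:])
x=[(267,156),(363,156)];print(px2w(x,.05,KT).round(4).tolist())
E
python3 -m inch '[[[0,0,0,0,0,0,55]]]'
```

```text
140 0 [] []
156 100 [266] [365]
160 101 [266] [366]
175 100 [266] [365]
190 98 [267] [364]
197 98 [267] [364]
[[0.4086, 0.3561, 0.05], [0.4146, 0.4122, 0.05]]
time_s: 37.35
ee_pos: [0.4628, 0.3825, 0.3304]
eef_rot: [-3.139, -0.002, 3.037]
contact_force: [0.1, 0.0, -2.1]
gripper_width: 0.0582
grasp_force: 64.4
```

```bash
python3 -m inch '[[[0,0,-0.019,-22,-48,-10,55],[0,0,-0.019,-45,-100,-10,55],[0,0,-0.019,-68,-152,-10,55],[0,0,-0.019,-91,-204,-5,55],[0,0,-0.019,-101,-225,15,55],[0,0,-0.019,-101,-225,35,55],[0,0,-0.019,-101,-225,35,55],[0,0,-0.019,-101,-225,35,55]]]'; python3 -c "
from h import *
go((.5404,.1472,.2425,175.1))"
```

```text
time_s: 38.35
ee_pos: [0.5401, 0.1493, 0.2965]
eef_rot: [3.141, -0.0, 3.057]
contact_force: [0.3, -0.0, -0.4]
gripper_width: 0.058
grasp_force: 64.5
[0.0, -0.0, 0.001] [-0.5, -2.1, 54.0]
```

```bash
python3 -m inch '[[[0,0,0,-0.5,-1.5,25,55],[0,0,0,-0.5,-1.5,42,55],[0,0,0,-0.5,-1.5,50,55],[0,0,0,-0.5,-1.5,53,55],[0,0,0,-0.5,-1.5,54,55],[0,0,0,-0.5,-1.5,54,55]]]'; python3 -m inch '[[[0,0,0,0,0,1,55],[0,0,0,0,0,1,55]]]'
```

```text
time_s: 39.1
ee_pos: [0.5407, 0.1472, 0.2429]
eef_rot: [3.141, 0.001, 3.056]
contact_force: [1.1, 0.2, -1.6]
gripper_width: 0.0579
grasp_force: 64.5
time_s: 39.35
ee_pos: [0.5405, 0.1471, 0.2416]
eef_rot: [3.142, 0.0, 3.056]
contact_force: [-0.4, 0.4, -1.0]
gripper_width: 0.0579
grasp_force: 64.5
```

```bash
python3 -m inch '[[[0,0,0,0,0,1,55],[0,0,0,0,0,1,55]]]'; python3 -m inch '[[[0,0,0,0,0,0.5,55],[0,0,0,0,0,0.5,55]]]'
```

```text
time_s: 39.6
ee_pos: [0.5404, 0.1471, 0.2404]
eef_rot: [-3.141, -0.0, 3.056]
contact_force: [0.0, -0.1, -1.3]
gripper_width: 0.0579
grasp_force: 64.5
time_s: 39.85
ee_pos: [0.5405, 0.1471, 0.2399]
eef_rot: [-3.142, -0.0, 3.056]
contact_force: [-0.3, 0.2, -1.5]
gripper_width: 0.0579
grasp_force: 64.5
```

```bash
python3 -m inch '[[[0,0,0,0,0,1,55],[0,0,0,0,0,1,55]]]'
```

```text
time_s: 40.1
ee_pos: [0.5405, 0.1471, 0.2394]
eef_rot: [3.142, 0.0, 3.056]
contact_force: [-1.3, 0.2, 3.1]
gripper_width: 0.0581
grasp_force: 64.9
```

```bash
python3 -m inch '[[[0,0,0,0,0,0,72],[0,0,0,0,0,0,72],[0,0,0,0,0,0,72],[0,0,0,0,0,-20,72],[0,0,0,0,0,-60,78],[0,0,0,0,0,-110,78],[0,0,0,0,0,-110,78]]]'; python3 -m inch '[[[0,0,0,20,50,-20,78],[0,0,0,40,100,-40,78],[0,0,0,60,150,-40,78],[0,0,0,80,200,-40,78],[0,0,0,90,250,-40,78],[0,0,0,90,250,-40,78]]]';python3 - <<'E'
from h import *
im,KT=look("top");cv2.imwrite("pics/end.png",im[:,:,::-1])
for n,z in [("tray4",.0785),("scraper",.016),("mat",.004),("chip1",.01),("stand",.012)]:
    for r in regions_of(n,"top")[:7]: print(n,round(r["confidence"],2),np.round(r["extent"]),*rect(r["pixels"],z,KT))
h=cv2.cvtColor(im,cv2.COLOR_RGB2HSV);red=((h[...,0]<6)|(h[...,0]>174))&(h[...,1]>170)&(h[...,2]>120);red[:,:460]=0;red[310:]=0
print(*rect(red,.048,KT))
E
```

```text
time_s: 40.98
ee_pos: [0.5417, 0.1476, 0.3531]
eef_rot: [3.138, 0.009, 3.056]
contact_force: [-0.2, 0.1, -0.6]
gripper_width: 0.0779
grasp_force: 0.0
time_s: 41.72
ee_pos: [0.4691, 0.4091, 0.3874]
eef_rot: [3.139, -0.004, 3.065]
contact_force: [-0.4, -0.4, -0.2]
gripper_width: 0.0777
grasp_force: 0.0
tray4 0.97 [140. 262. 172. 310.] [463.6 369.5] [97.1 62.5] -6.2
tray4 0.92 [287. 217. 318. 266.] [559.2  46.9] [100.1  59.8] -2.6
tray4 0.68 [246. 228. 277. 274.] [539.9 144.7] [100.6  62.8] -5.9
tray4 0.59 [332. 221. 358. 267.] [552.1 -45.2] [101.6  61.4] -6.1
tray4 0.48 [396. 144. 427. 176.] [ 744.4 -201.4] [86.3 51. ] -45.4
scraper 0.97 [369. 335. 424. 369.] [ 303.5 -160.7] [128.8  63. ] -84.2
scraper 0.88 [444. 333. 504. 390.] [ 285.6 -347.5] [134.4  71.5] -49.6
scraper 0.73 [441. 134. 486. 170.] [ 780.7 -338.8] [90.9 53.5] 57.8
scraper 0.69 [475. 260. 500. 300.] [ 470.7 -380.2] [90.2 51.2] 6.1
scraper 0.56 [458. 188. 477. 223.] [ 649.  -344.7] [92.  47.3] -5.6
scraper 0.22 [289. 217. 319. 263.] [564.8  49.6] [106.4  63.9] -3.7
mat 0.93 [465. 248. 505. 307.] [ 474.7 -379.1] [141.7  80.6] 6.1
chip1 0.62 [378. 235. 381. 242.] [ 568.7 -130.6] [16.7 14.2] -1.0
chip1 0.58 [378. 228. 384. 236.] [ 584.2 -135.6] [19.1 14.3] 89.7
chip1 0.56 [375. 258. 386. 262.] [ 528.3 -134.6] [19.   7.1] 89.7
stand 0.59 [140. 258. 183. 318.] [459.7 381.5] [128.9  90.3] -6.2
[ 470.8 -381.1] [57. 21.] 5.9
```

View pics/end.png

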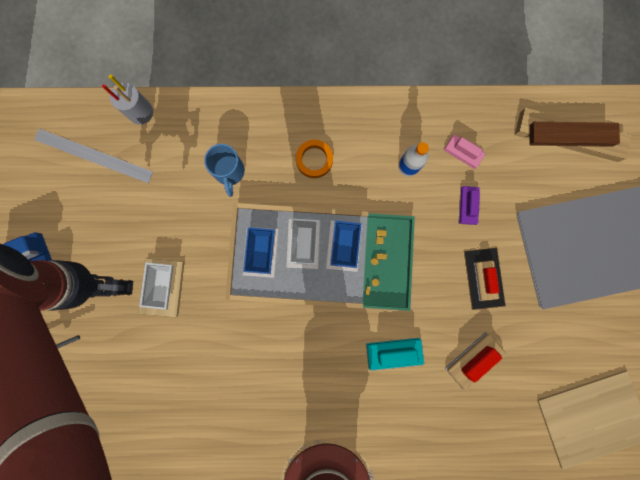

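The final view shows trays on all three cards at px (260,250), (303,243) and (345,245). The bottom tray is on its stand at (157,286), the scraper is on its mat, and the six chips are in the trough. The glue, mug and tape are where they were.

```bash
python3 -c "
from workcell import job
print(job.finish_job())"
```

```text
the job is handed in; nothing more can be done
None
```

The job is handed in: all six offcuts are in the trough (one may be leaning against its board-side wall), the scraper stands within about 4 mm of the middle of its mat, each card has one tray within about 3 mm of its centre, and the bottom tray is still on its stand.

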